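# Close and clamp a two-part plaster casting mould

### The job

Close the plaster mould for casting: put the upper half onto the lower half in the frame, feel for the place where its sockets drop over the knobs of the lower half, and see that it sits fully home with no gap. Only then swing the forked clamp arm over and press its nose down until the spring catch holds it. Plaster chips easily, so press gently throughout and leave the bowl and tools lying around the work where they are.

Things in the scene. Friction and masses are not known exactly. Their poses are not given: they have to be found in the camera images.
- frame: mould-closing frame fixed to the bench: plywood board 104 x 250 x 18 mm; origin at the centre of its underside, z up, y along the board towards the clamp's hinge. The lower plaster half, 56 (x) x 104 (y) x 40 mm, is wedged in the channel between two cheeks 38 mm high, square to the frame, centred in x; along y it stands up to 12 mm either side of the middle, which no reading gives
- seat (a point): middle of the channel at the height of the lower half's top face, 58 mm above the bench; axes as the frame. That face has a cavity and two round-topped knobs 7.5 mm high: a thick one (17 mm) 36 mm from the half's middle towards +y, a thin one (12 mm) 36 mm towards -y. Seated, the upper half's origin is at this height; riding on the knobs it is up to 8 mm higher
- upper: loose upper plaster half, 56 (x) x 104 (y) x 40 mm, 0.3 kg, 22 mm pour hole in its top; origin at the centre of its underside, z up. It lies sockets down: a wide one (19.5 mm) 36 mm towards +y, a narrow one (14.5 mm) 36 mm towards -y, 1.25 mm clear of the knobs all round, so its axes go along the frame's. Pick it across the 56 mm
- clamp (a joint): hinge of the forked steel clamp arm (50 mm wide, 174 mm long), rad: 0 closed and level, 1.85 leaning back. Stays where left (2 N at the nose moves it). Its sprung rubber feet, 88 mm from the hinge, meet the seated mould at about 0.04; its nose pin meets the catch's spring bolt at about 0.1; 4 to 10 N on the press plate snaps it under the bolt. It cannot close on a mould that is not home
- press_plate (a point): middle of the outer face of the black rubber press plate (44 x 20 mm) on the clamp arm's nose, 146 mm along the arm from the hinge pin and 11 mm off the arm's middle plane, on the side away from the mould; closed it lies at y = -58, z = 123 mm of the frame. The catch post, 137 mm high, begins 33 mm beyond it
- clamp_hinge (a point): middle of the clamp's hinge pin, at y = +88, z = 112 mm of the frame; it runs along the frame's x
- slip_bowl: grey bowl, 124 mm across, 50 mm high, a bystander; origin under its centre
- rib_wood: flat oval wooden rib, 83 x 56 x 10 mm, a bystander; origin under its centre
- loop_tool: wooden-handled loop tool, 116 x 130 x 12 mm as it lies, a bystander; origin under its centre

How it is judged:
By the outcome, as a careful person would: the job done as asked, in the order asked, and still so for the second after the job is handed in, with the robot touching nothing.
It also fails if it takes over 72 s, if anything falls off the work surface, if the arm or the gripper's body presses on something with over 40 N, if the wrist force passes 120 N, or if a joint passes its speed limit or range.

### The arm

A 6-joint arm with a two-finger parallel gripper is mounted at the origin on a cart in front of the work surface, level with it; the furniture and walls round the work are solid. World frame = base frame: x ahead of the robot, y to its left, z up, the work surface at z = 0. Lengths are in mm, angles in rad, forces in N, time in s.
With the tool pointing down it reaches from about 350 to 775 mm from the base axis. Payload 7.3 kg.
Tool frame: the origin (TCP) lies on the mounting face of the last link; the fingertips stand 178 mm ahead of it and the grasp point (between the pads) lies 159 mm ahead of it; z points along the fingers, y is the line along which they close (so a half turn about z gives the same grasp; the last joint's range is limited). The gripper opens to 92 mm and grips with 3 to 60 N. Pads are 19 mm wide; open, the fingers measure 130 mm over their backs; the gripper's body (75 mm by 190 mm) begins 47 mm behind the grasp point.
Start: joints at [-1.28, 0.342, 1.524, -0, 1.275, -0.146], TCP at [222.116, -475.702, 404.741] pointing down, gripper open.
Joint ranges: [-2.53, 2.53], [-0.77, 2.02], [0.04, 2.7], [-1, 4.14], [0.28, 2.66], [-3.11, 3.11]. Speed limits (rad/s): [2.57, 2.57, 3.14, 3.14, 3.14, 3.14].

### API

Orientations are given as [roll, pitch, yaw] about the fixed x, y, z axes, in that order (R = Rz(yaw) Ry(pitch) Rx(roll)).
In Python, from plant import bot, vision gives the robot as it stands. The module is installed in compiled form; this text tells all that it offers.
- The arm moves only by the shell command python3 -m crank FILE, which reads ROWS from the file FILE. ROWS is a JSON object with one list for each field, all of the same length, 1 to 5, a row being the entries at one place: aperture (the finger opening in mm), x, y, z (the shift in shares of 800 mm (1.0 is 800 mm)), spin (a turn about the tool's z in a scale on which 1.0 is pi/2 rad); each row is the pose to reach, as a shift and turn from the pose commanded when the command began, along the tool's axes at that moment; what a row does not reach only later rows make up. A row lasts 1/8 s, in which the tool goes at most 62.5 mm and 0.188 rad, less where a joint would pass 70% of its speed; a pose out of reach is approached as far as the arm can. The fingers move at their own pace and stop on an object; the grip force is fixed at half the most. Time passes only in rows, so rows that do not move let the fingers close. It prints the time, the measured TCP pose, the force, the opening and the grip force at its end. Shift and turn numbers lie between -1 and 1, and a call with a number outside is refused. Input that does not fit is refused with a message, and nothing moves.
- bot.get_obs(): the state, without advancing time (a new reading comes with each control period).
- vision.capture(name): name is "side" or "top" or "wrist"; returns a dict with "color" (400x640x3 uint8, red, green, blue), "K" (3x3 intrinsics, pixels), "k1" (the pictures are not rectified: a ray, as slopes to the right and down, at radius r is drawn at 1 + k1 r^2 times it, then the intrinsics apply), "R" (3x3) and "t" (3): a world point X has camera coordinates R X + t. Camera axes: x right, y down, z forward; pixel columns grow to the right and rows downward; lengths in mm; the calibration is good to about 2 mm. A picture is of the moment at which its call begins. There is no depth.
- bot.close_job(): hands the job in; it is judged then, once.
The state is a dict: "time": time; "joint_positions": joint angles; "dq": joint speeds; "tau": joint torques, N m; "tool_pos": TCP position; "tcp_rot": TCP orientation; "contact_force": force on the tool from outside, world axes, zero at the start; "moment": the same for the moment, N m; "grip_width": finger opening in mm; "finger_force": force on a finger pad.
Only numpy, scipy, OpenCV 4.12 (cv2) and the standard library are available. Lean on these libraries where they do the work, as an engineer would, in place of code of your own. Each camera call takes 0.05 s, during which the arm holds its last target. There are 200 camera calls.

## Working session

There is one attempt and no reset: what is moved stays moved. The work goes in short steps, Python scripts to look and compute and a shell command to move; the robot and the scene stay as the last step left them, time stands still between calls to the robot, and variables do not carry over. Pictures are saved under pics/ and viewed, at most 10 in all, crops included, and the job is handed in when it is done.

```bash
ls; mkdir -p pics; python3 - <<'E'
from plant import bot, vision
import cv2,numpy as np
for n in ["top","side"]:
    c=vision.capture(n); cv2.imwrite(f"pics/{n}0.png",c["color"][:,:,::-1])
    print(n,c["K"],c["k1"],c["R"],c["t"], -c["R"].T@c["t"])
o=bot.get_obs();print(o["time"],o["tool_pos"],o["tcp_rot"])
E
```

```text
pics
top [[504.19651646   0.         312.51162136]
 [  0.         504.19651646 195.33428323]
 [  0.           0.           1.        ]] -0.13237718608573437 [[-0.01122937 -0.99981644  0.01552374]
 [-0.99224876  0.00922024 -0.12392492]
 [ 0.12375904 -0.01679501 -0.99217016]] [  10.90671029  575.98993825 1554.87308629] [ 379.21817719   31.70804495 1613.90887405]
side [[393.08825103   0.         320.25706912]
 [  0.         393.08825103 207.60684948]
 [  0.           0.           1.        ]] 0.026821150095477857 [[-0.98991551 -0.14070595  0.01640499]
 [-0.09731729  0.59132577 -0.8005393 ]
 [ 0.10293995 -0.79406276 -0.59905567]] [ 535.1656234   108.83517622 1117.46028798] [425.32898613 898.27754501 747.76837386]
0.1 [ 222.0795309  -475.59805227  404.12728679] [-3.14028714e+00 -1.82728499e-04  4.36777115e-01]
```

View pics/top0.png

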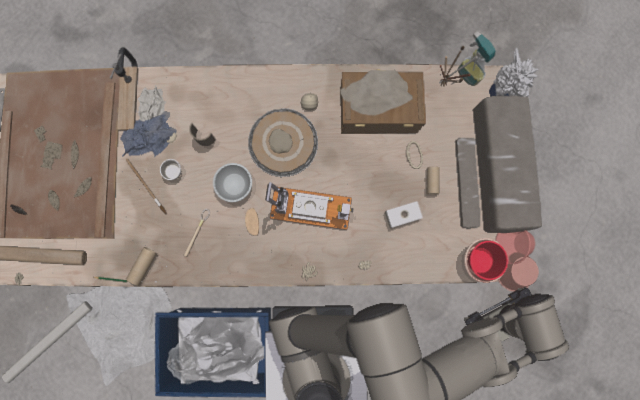

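View pics/side0.png

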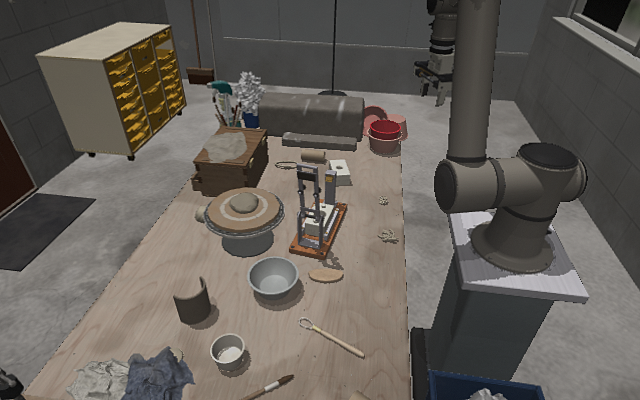

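The top view shows the orange frame centred near (310,208), with the clamp hinge on the left at (275,205). The upper half is at (404,215), the bowl at (232,184), the rib at (252,221) and the loop tool at (198,232). The side view shows the clamp arm leaning back, at about (310,205). Next I'll zoom into the top view for measuring.

```bash
cat > h.py <<'E'
import cv2,numpy as np
from plant import bot,vision
def ray(c,uv):
    p=cv2.undistortPoints(np.float64(uv).reshape(-1,1,2),c["K"],np.array([c["k1"],0,0,0.]))[:,0]
    d=np.c_[p,np.ones(len(p))]@c["R"]; return -c["R"].T@c["t"],d
def plane(c,uv,z):
    o,d=ray(c,uv); return o+d*((z-o[2])/d[:,2])[:,None]
def proj(c,X):
    X=np.float64(X).reshape(-1,3); 
    return cv2.projectPoints(X,cv2.Rodrigues(c["R"])[0],c["t"],c["K"],np.array([c["k1"],0,0,0.]))[0][:,0]
def rect(c,mask,z):
    cs,_=cv2.findContours(mask.astype(np.uint8),cv2.RETR_EXTERNAL,cv2.CHAIN_APPROX_NONE)
    k=max(cs,key=cv2.contourArea)[:,0]; P=plane(c,k,z)[:,:2]
    return cv2.minAreaRect(P.astype(np.float32))
E
python3 - <<'E'
from h import *
c=vision.capture("top"); im=c["color"].astype(int)
r,g,b=im[:,:,0],im[:,:,1],im[:,:,2]
m=np.zeros(r.shape,bool); s=(slice(195,235),slice(380,430))
m[s]=((r>195)&(b>180))[s]; print("upper",rect(c,m,40),m.sum())
m2=np.zeros(r.shape,bool); s=(slice(175,240),slice(258,365))
m2[s]=((r>1.7*b)&(r-b>80))[s]; print("board",rect(c,m2,18),m2.sum())
a=cv2.resize(c["color"][170:240,255:435],None,fx=4.4,fy=4.4,interpolation=cv2.INTER_CUBIC)
k=cv2.resize((m|m2)[170:240,255:435].astype(np.uint8)*255,None,fx=4.4,fy=4.4)
cv2.imwrite("pics/z1.png",np.vstack([a[:,:,::-1],np.dstack([k]*3)]))
E
```

```text
upper ((514.8919067382812, -283.3094482421875), (51.000396728515625, 99.28927612304688), 15.527524948120117) 421
board ((536.5037231445312, -6.6800537109375), (208.5476531982422, 100.82844543457031), 81.26560974121094) 683
```

View pics/z1.png

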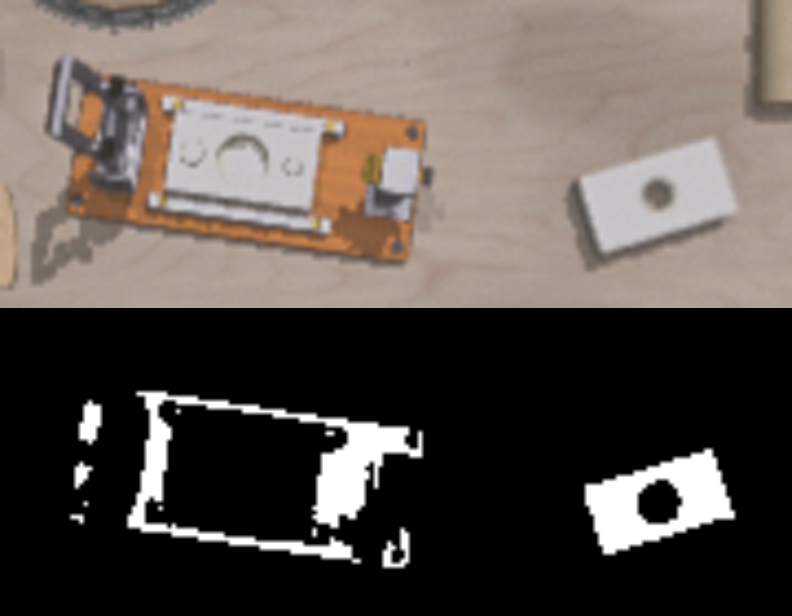

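The zoomed crop shows the upper half at 15.5° with a centred pour hole. The lower half has knobs at crop (193,153) and (292,165), with the thicker one nearer the hinge. I'll move above the upper half and look closer with the wrist camera.

Careful with the scale: shifts go in shares of 800 mm and turns go in shares of pi/2 rad. That gives: 310 mm / 800 = 0.3875, 248 mm / 800 = 0.31, -0.9 rad / 1.5708 = -0.573.

```bash
cat >> h.py <<'E'
def togo(xyz,yaw):
    o=bot.get_obs(); y=o["tcp_rot"][2]; d=np.array(xyz)-o["tool_pos"]
    print("dx %.1f dy %.1f dz %.1f turn %.3f"%(d[0]*np.cos(y)+d[1]*np.sin(y), d[0]*np.sin(y)-d[1]*np.cos(y), -d[2], -((yaw-y+np.pi)%(2*np.pi)-np.pi)), "now",np.round(o["tool_pos"],1),np.round(o["tcp_rot"],3),"t",o["time"],"F",np.round(o["contact_force"],1),"w",round(o["grip_width"],1))
E
echo '{"aperture":[92, 92, 92, 92, 92], "x":[0.0775, 0.155, 0.2325, 0.31, 0.3875], "y":[-0.0125, -0.025, -0.0375, -0.05, -0.0625], "z":[0, 0, 0, 0, 0], "spin":[-0.1146, -0.2292, -0.3438, -0.4584, -0.573]}' > rows.txt && python3 -m crank rows.txt
python3 - <<'E'
from h import *
togo([515,-283,404],1.841)
E
```

```text
time: 0.78
tool_pos: [482.1, -298.7, 404.6]
tcp_rot: [-3.141, 0.0, 1.343]
contact_force: [-0.1, -0.1, 0.7]
grip_width: 91.5
finger_force: 0.0
dx 22.7 dy 28.5 dz 0.6 turn -0.498 now [ 482.1 -298.7  404.6] [-3.141  0.     1.343] t 0.775 F [-0.1 -0.1  0.7] w 91.5
```

To row units: 28.5 mm / 800 = 0.0356, 22.7 mm / 800 = 0.0284, -0.498 rad / 1.5708 = -0.317.

```bash

echo '{"aperture":[92, 92, 92, 92], "x":[0.01, 0.02, 0.0284, 0.0284], "y":[0.0125, 0.025, 0.0356, 0.0356], "z":[0, 0, 0, 0], "spin":[-0.1146, -0.2292, -0.317, -0.317]}' > rows.txt && python3 -m crank rows.txt
python3 - <<'E'
from h import *
togo([515,-283,404],1.841)
c=vision.capture("wrist"); cv2.imwrite("pics/w1.png",c["color"][:,:,::-1])
print(-c["R"].T@c["t"], c["R"],c["K"],c["k1"])
np.savez("w1.npz",**c)
t=vision.capture("top"); im=t["color"].astype(int); np.savez("t1.npz",**t)
r,g,b=im[:,:,0],im[:,:,1],im[:,:,2]
m=(r>1.7*b)&(r-b>40)
m[:175]=0;m[240:]=0;m[:,:258]=0;m[:,365:]=0
print("board",rect(t,m,18))
up=[];lo=[]
for u in range(285,346):
    v=np.flatnonzero(m[:,u])
    if len(v): up.append((u,v[0]-.5)); lo.append((u,v[-1]+.5))
for e in (up,lo):
    P=plane(t,e,18)[:,:2]
    vx,vy,x,y=cv2.fitLine(P.astype(np.float32),cv2.DIST_HUBER,0,.01,.01).ravel()
    print("edge dir",np.degrees(np.arctan2(-vx/vy,1)),(x,y))
E
```

```text
time: 1.27
tool_pos: [514.0, -284.2, 404.2]
tcp_rot: [-3.141, -0.001, 1.835]
contact_force: [0.5, -0.1, -0.4]
grip_width: 92.0
finger_force: 0.0
dx 0.9 dy 1.3 dz 0.2 turn -0.006 now [ 514.  -284.2  404.2] [-3.141e+00 -1.000e-03  1.835e+00] t 1.275 F [ 0.5 -0.1 -0.4] w 92.0
[ 493.98849807 -211.67996719  384.34951985] [[ 9.65364272e-01  2.60905525e-01  3.58796401e-04]
 [ 2.50553338e-01 -9.27442416e-01  2.77621307e-01]
 [ 7.27656957e-02 -2.67915793e-01 -9.60690523e-01]] [[315.13186539   0.         322.88439031]
 [  0.         315.13186539 196.08874014]
 [  0.           0.           1.        ]] -0.046182086215273414
board ((539.0978393554688, 11.611915588378906), (248.09226989746094, 103.08287811279297), 81.27189636230469)
edge dir -8.990787 (np.float32(588.8159), np.float32(-5.2784867))
edge dir -8.766478 (np.float32(485.1251), np.float32(-1.8284401))
```

View pics/w1.png

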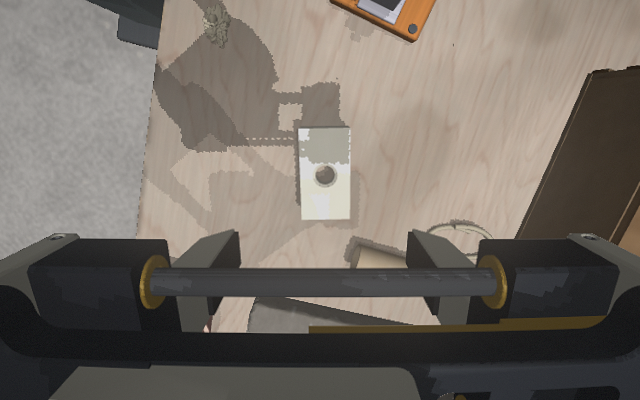

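The wrist view shows the upper half with corners at about (299,128), (350,127), (350,219) and (301,219), and the pour hole at (325,175). Its top face carries no orientation mark. The board measures 248 x 103 mm, which matches its given size.

```bash
python3 - <<'E'
from h import *
c=dict(np.load("w1.npz")); im=c["color"].astype(int)
hs=cv2.cvtColor(c["color"],cv2.COLOR_RGB2HSV)
print("corners",plane(c,[(299,128),(350.5,127),(350.5,219.5),(301,219.5)],40).round(1).tolist())
g=c["color"][155:195,305:345].astype(int); m=np.zeros((400,640),bool); m[155:195,305:345]=g.sum(2)<420
cs,_=cv2.findContours(m.astype(np.uint8),cv2.RETR_EXTERNAL,cv2.CHAIN_APPROX_NONE); k=max(cs,key=cv2.contourArea)
(e,r)=cv2.minEnclosingCircle(k); print("hole px",e,r,plane(c,[e],40))
# block mask
v=im[180:216,280:370]; b=(v.sum(2)>630); 
for row in range(182,216,8):
    u=np.flatnonzero(b[row-180]); P=plane(c,[(u[0]+279.5,row),(u[-1]+280.5,row)],40); print(row,u[0]+280,u[-1]+280,P[:,:2].round(1).tolist(),np.linalg.norm(P[1]-P[0]).round(1))
t=dict(np.load("t1.npz"))
im=t["color"].astype(int); m=np.zeros(im.shape[:2],bool); m[195:235,380:430]=((im[:,:,0]>195)&(im[:,:,2]>180))[195:235,380:430]; print("top",rect(t,m,40))
# lower half in top view: knobs px -> plane z 62
print(plane(t,np.array([(193,153),(292,165),(243,155)])/4.4+[255,170],62).round(1).tolist())
E
```

```text
corners [[475.5, -241.0, 40.0], [528.5, -225.5, 40.0], [558.5, -326.7, 40.0], [502.9, -341.7, 40.0]]
hole px (324.79998779296875, 174.8000030517578) 9.374542236328125 [[ 515.68259649 -283.2827981    40.        ]]
182 301 348 [[491.5, -298.4], [543.6, -284.3]] 53.9
190 302 348 [[494.8, -307.1], [546.2, -293.2]] 53.2
198 302 348 [[497.1, -316.3], [548.8, -302.3]] 53.6
206 302 348 [[499.5, -325.5], [551.6, -311.5]] 54.0
214 302 348 [[501.8, -335.0], [554.3, -320.8]] 54.4
top ((534.1322631835938, -283.63250732421875), (12.965787887573242, 31.70931053161621), 17.601600646972656)
[[543.8, 48.0, 62.0], [534.6, -21.5, 62.0], [542.0, 12.9, 62.0]]
```

To row units: 219 mm / 800 = 0.2738, 180 mm / 800 = 0.225, -0.01 rad / 1.5708 = -0.0064.

```bash

echo '{"aperture":[92, 92, 92, 92, 92], "x":[0.0013, 0.0013, 0.0013, 0.0013, 0.0013], "y":[0.0019, 0.0019, 0.0019, 0.0019, 0.0019], "z":[0.075, 0.15, 0.225, 0.2738, 0.2738], "spin":[-0.0064, -0.0064, -0.0064, -0.0064, -0.0064]}' > rows.txt && python3 -m crank rows.txt
echo '{"aperture":[50, 50, 50, 50, 50], "x":[0, 0, 0, 0, 0], "y":[0, 0, 0, 0, 0], "z":[0, 0, 0, 0, 0], "spin":[0, 0, 0, 0, 0]}' > rows.txt && python3 -m crank rows.txt
python3 - <<'E'
from h import *
togo([515.7,-283.3,185],1.846)
E
```

```text
time: 2.0
tool_pos: [513.5, -283.1, 183.1]
tcp_rot: [-3.137, -0.005, 1.842]
contact_force: [-0.3, 0.3, 0.2]
grip_width: 91.8
finger_force: 0.0
time: 2.62
tool_pos: [515.0, -283.3, 186.6]
tcp_rot: [3.141, 0.001, 1.845]
contact_force: [-0.9, 0.7, 5.9]
grip_width: 55.9
finger_force: 30.0
dx -0.1 dy 0.7 dz 1.6 turn -0.001 now [ 515.  -283.3  186.6] [3.141e+00 1.000e-03 1.845e+00] t 2.625 F [-0.9  0.7  5.9] w 55.9
```

To row units: -171 mm / 800 = -0.2138, -110 mm / 800 = -0.1375.

```bash

echo '{"aperture":[50, 50, 50, 50], "x":[0, 0, 0, 0], "y":[0, 0, 0, 0], "z":[-0.0625, -0.1375, -0.2138, -0.2138], "spin":[0, 0, 0, 0]}' > rows.txt && python3 -m crank rows.txt
python3 - <<'E'
from h import *
togo([522,-97,357],1.4163)
E
```

```text
time: 3.12
tool_pos: [515.4, -283.7, 361.8]
tcp_rot: [3.135, 0.008, 1.845]
contact_force: [-0.3, -0.0, -3.6]
grip_width: 56.2
finger_force: 30.0
dx 177.9 dy 56.8 dz 4.8 turn 0.429 now [ 515.4 -283.7  361.8] [3.135 0.008 1.845] t 3.125 F [-0.3 -0.  -3.6] w 56.2
```

To row units: 178 mm / 800 = 0.2225, 145 mm / 800 = 0.1813, 0.429 rad / 1.5708 = 0.2731.

```bash

echo '{"aperture":[50, 50, 50, 50, 50], "x":[0.0563, 0.1188, 0.1813, 0.2225, 0.2225], "y":[0.0175, 0.0375, 0.0563, 0.0713, 0.0713], "z":[0, 0, 0, 0, 0], "spin":[0.07, 0.1401, 0.2165, 0.2731, 0.2731]}' > rows.txt && python3 -m crank rows.txt
python3 - <<'E'
from h import *
togo([522,-97,357],1.4163)
c=vision.capture("wrist"); cv2.imwrite("pics/w2.png",c["color"][:,:,::-1]); np.savez("w2.npz",**c)
print(bot.get_obs()["contact_force"],bot.get_obs()["moment"])
E
```

```text
time: 3.75
tool_pos: [521.1, -94.1, 354.9]
tcp_rot: [-3.138, -0.001, 1.419]
contact_force: [-0.5, -0.4, -2.4]
grip_width: 55.7
finger_force: 30.0
dx -2.8 dy 1.4 dz -2.1 turn 0.003 now [521.1 -94.1 354.9] [-3.138e+00 -1.000e-03  1.419e+00] t 3.75 F [-0.5 -0.4 -2.4] w 55.7
[-1.04389272  0.0205848  -2.27155237] [-0.0307177  -0.13138857 -0.0144088 ]
```

View pics/w2.png

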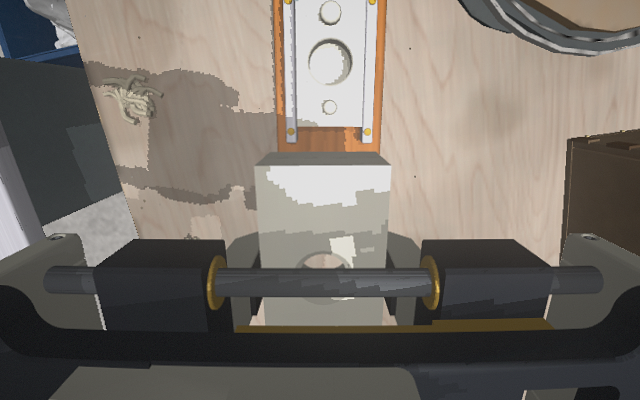

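The wrist view shows the lower half: thick knob at (330,12), cavity at (330,63), thin knob at (330,106), and cheek screws at (291,131) and (369,131). The held block is square in the grip.

```bash
python3 - <<'E'
from h import *
c=dict(np.load("w2.npz"))
g=cv2.cvtColor(c["color"],cv2.COLOR_RGB2GRAY)[0:140,270:390]
big=cv2.resize(g,None,fx=4,fy=4,interpolation=cv2.INTER_CUBIC)
big2=cv2.resize(c["color"][0:140,270:390],None,fx=4,fy=4,interpolation=cv2.INTER_CUBIC); cv2.imwrite("pics/w2z.png",big2[:,:,::-1])
for z in (58,60,62):
    P=plane(c,[(330,12.5),(330,106.5),(330,63)],z); print(z,P.round(1).tolist(),"sp",np.linalg.norm(P[0]-P[1]).round(1),"mid",(P[0]/2+P[1]/2).round(1))
    d=P[0]-P[1]; print(np.degrees(np.arctan2(-d[0],d[1])))
E
```

```text
58 [[547.5, 50.6, 58.0], [536.9, -21.2, 58.0], [542.0, 13.1, 58.0]] sp 72.7 mid [542.2  14.7  58. ]
-8.388713100784598
60 [[547.4, 50.1, 60.0], [536.9, -21.2, 60.0], [541.9, 12.9, 60.0]] sp 72.1 mid [542.2  14.5  60. ]
-8.388713100784553
62 [[547.3, 49.6, 62.0], [536.9, -21.2, 62.0], [541.8, 12.6, 62.0]] sp 71.6 mid [542.1  14.2  62. ]
-8.388713100784598
```

View pics/w2z.png

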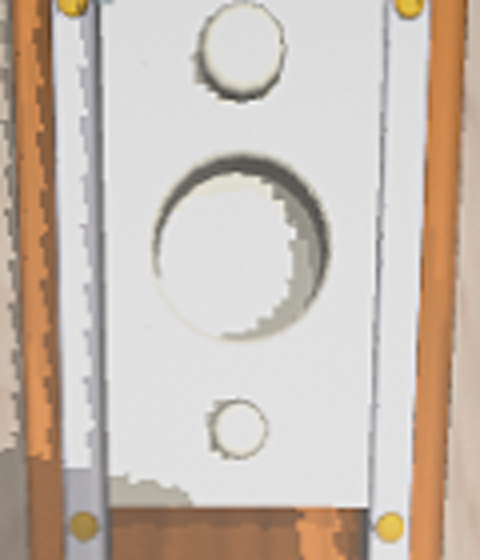

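```bash
python3 - <<'E'
from h import *
c=dict(np.load("w2.npz")); o=bot.get_obs(); T=o["tool_pos"]; print(T)
y=1.419; ex=np.array([np.cos(y),np.sin(y),0]); ey=np.array([np.sin(y),-np.cos(y),0])
g=cv2.cvtColor(c["color"],cv2.COLOR_RGB2GRAY).astype(int)
for row in (158,175,190): 
    d=np.abs(np.diff(g[row,235:410])); print(row,[(i+235.5,int(d[i])) for i in np.flatnonzero(d>25)])
for col in (275,300,345,370):
    d=np.abs(np.diff(g[140:185,col])); print(col,[(i+140.5,int(d[i])) for i in np.flatnonzero(d>25)])
zu=T[2]-186.6
A=plane(c,[(255,166),(391,166)],zu+40); B=plane(c,[(267,153),(379,153)],zu)
for P in (A,B): print((P-T)@ex,(P-T)@ey, np.linalg.norm(P[1]-P[0]))
S=np.array([542.1,14.0,0])-T; print("knob mid in tool",S@ex,S@ey)
E
```

```text
[521.20347657 -95.45449816 355.08658101]
158 [(np.float64(382.5), 40), (np.float64(383.5), 31)]
175 []
190 [(np.float64(242.5), 27), (np.float64(243.5), 26), (np.float64(254.5), 32), (np.float64(255.5), 31), (np.float64(284.5), 42), (np.float64(362.5), 28), (np.float64(373.5), 45)]
275 [(np.float64(164.5), 44), (np.float64(165.5), 68)]
300 [(np.float64(164.5), 68), (np.float64(165.5), 56)]
345 [(np.float64(141.5), 33), (np.float64(150.5), 26), (np.float64(164.5), 67), (np.float64(165.5), 56)]
370 [(np.float64(142.5), 61), (np.float64(151.5), 35), (np.float64(164.5), 64), (np.float64(165.5), 44)]
[52.74941721 52.78544212] [-28.94803672  26.49499537] 55.44304378955093
[52.23918702 52.27035076] [-31.0259248   28.36459858] 59.39053156329497
knob mid in tool 111.35573346567648 4.1051776392894865
```

```bash

python3 - <<'E'
from h import *
togo([541.3,13.3,300],np.radians(81.3))
E
```

```text
dx 110.5 dy 3.4 dz 55.1 turn -0.000 now [521.2 -95.5 355.1] [-3.138 -0.     1.419] t 3.8 F [-1.   0.  -2.3] w 55.9
```

To row units: 110.5 mm / 800 = 0.1381, 88 mm / 800 = 0.11.

```bash

echo '{"aperture":[50, 50, 50, 50, 50], "x":[0.0688, 0.1381, 0.1381, 0.1381, 0.1381], "y":[0.0021, 0.0043, 0.0043, 0.0043, 0.0043], "z":[0, 0, 0.0563, 0.11, 0.11], "spin":[0, 0, 0, 0, 0]}' > rows.txt && python3 -m crank rows.txt
echo '{"aperture":[50, 50, 50], "x":[0, 0, 0], "y":[0, 0, 0], "z":[0, 0, 0], "spin":[0, 0, 0]}' > rows.txt && python3 -m crank rows.txt
python3 - <<'E'
from h import *
togo([541.3,13.3,250],np.radians(81.3)); print(bot.get_obs()["moment"])
E
```

```text
time: 4.42
tool_pos: [540.7, 11.4, 265.0]
tcp_rot: [-3.133, 0.001, 1.415]
contact_force: [0.7, 0.6, -2.0]
grip_width: 55.6
finger_force: 30.0
time: 4.8
tool_pos: [542.2, 11.9, 270.1]
tcp_rot: [3.139, 0.0, 1.416]
contact_force: [0.2, 0.0, -2.4]
grip_width: 55.5
finger_force: 30.0
dx 1.2 dy -1.1 dz 20.1 turn -0.003 now [542.2  11.9 270.1] [3.139 0.    1.416] t 4.8 F [ 0.2  0.  -2.4] w 55.5
[-0.04760316 -0.1107524  -0.00059619]
```

To row units: 12 mm / 800 = 0.015, 9 mm / 800 = 0.0113.

```bash

echo '{"aperture":[50, 50, 50, 50, 50], "x":[0.0013, 0.0013, 0.0013, 0.0013, 0.0013], "y":[-0.0013, -0.0013, -0.0013, -0.0013, -0.0013], "z":[0.0063, 0.0113, 0.015, 0.015, 0.015], "spin":[0, 0, 0, 0, 0]}' > rows.txt && python3 -m crank rows.txt
echo '{"aperture":[50, 50, 50], "x":[0, 0, 0], "y":[0, 0, 0], "z":[0.0025, 0.005, 0.005], "spin":[0, 0, 0]}' > rows.txt && python3 -m crank rows.txt
python3 - <<'E'
from h import *
togo([541.3,13.3,250],np.radians(81.3)); print(bot.get_obs()["moment"])
E
```

```text
time: 5.42
tool_pos: [541.1, 13.3, 256.7]
tcp_rot: [3.142, 0.0, 1.416]
contact_force: [-0.2, 0.7, -2.9]
grip_width: 55.8
finger_force: 30.0
time: 5.8
tool_pos: [541.0, 13.3, 252.5]
tcp_rot: [-3.141, 0.0, 1.416]
contact_force: [0.6, -0.4, -3.1]
grip_width: 56.0
finger_force: 30.0
dx 0.0 dy 0.3 dz 2.5 turn -0.003 now [541.   13.3 252.5] [-3.141  0.     1.416] t 5.8 F [ 0.6 -0.4 -3.1] w 56.0
[-0.04215995 -0.06158793  0.03159076]
```

To row units: 2 mm / 800 = 0.0025, 1 mm / 800 = 0.0013.

```bash

echo '{"aperture":[50, 50, 50], "x":[0, 0, 0], "y":[0, 0, 0], "z":[0.0013, 0.0025, 0.0025], "spin":[0, 0, 0]}' > rows.txt && python3 -m crank rows.txt
echo '{"aperture":[50, 50, 50], "x":[0, 0, 0], "y":[0, 0, 0], "z":[0.0013, 0.0025, 0.0025], "spin":[0, 0, 0]}' > rows.txt && python3 -m crank rows.txt
python3 - <<'E'
from h import *
togo([541.3,13.3,250],np.radians(81.3)); print(bot.get_obs()["moment"])
E
```

```text
time: 6.18
tool_pos: [541.1, 13.3, 250.6]
tcp_rot: [-3.141, 0.0, 1.416]
contact_force: [0.7, 0.2, -2.9]
grip_width: 55.7
finger_force: 30.0
time: 6.55
tool_pos: [541.2, 13.3, 248.7]
tcp_rot: [3.141, -0.0, 1.416]
contact_force: [1.4, 1.1, -2.3]
grip_width: 55.8
finger_force: 30.0
dx -0.0 dy 0.1 dz -1.3 turn -0.003 now [541.2  13.3 248.7] [ 3.141 -0.     1.416] t 6.55 F [ 1.4  1.1 -2.3] w 55.8
[ 0.14254946 -0.29688509 -0.00809375]
```

To row units: 1 mm / 800 = 0.0013.

```bash

echo '{"aperture":[50, 50, 50], "x":[0, 0, 0], "y":[0, 0, 0], "z":[0.0013, 0.0013, 0.0013], "spin":[0, 0, 0]}' > rows.txt && python3 -m crank rows.txt
echo '{"aperture":[50, 50, 50], "x":[0, 0, 0], "y":[0, 0, 0], "z":[0.0013, 0.0013, 0.0013], "spin":[0, 0, 0]}' > rows.txt && python3 -m crank rows.txt
python3 - <<'E'
from h import *
togo([541.3,13.3,250],np.radians(81.3)); print(bot.get_obs()["moment"])
E
```

```text
time: 6.92
tool_pos: [541.2, 13.3, 247.7]
tcp_rot: [3.141, -0.0, 1.416]
contact_force: [1.3, 2.2, -2.7]
grip_width: 55.4
finger_force: 30.0
time: 7.3
tool_pos: [541.2, 13.3, 246.7]
tcp_rot: [3.141, -0.0, 1.416]
contact_force: [2.9, 2.7, -1.2]
grip_width: 55.7
finger_force: 30.0
dx -0.0 dy 0.1 dz -3.3 turn -0.003 now [541.2  13.3 246.7] [ 3.141 -0.     1.416] t 7.3 F [ 2.9  2.7 -1.2] w 55.7
[ 0.33404941 -0.51102132 -0.01346231]
```

To row units: 0.7 mm / 800 = 0.0009, 0.4 mm / 800 = 0.0005.

```bash

echo '{"aperture":[50, 50, 50], "x":[0.0005, 0.0009, 0.0009], "y":[0.0005, 0.0009, 0.0009], "z":[0, 0, 0], "spin":[0, 0, 0]}' > rows.txt && python3 -m crank rows.txt
echo '{"aperture":[50, 50, 50], "x":[0, 0, 0], "y":[0, 0, 0], "z":[0.0006, 0.0013, 0.0013], "spin":[0, 0, 0]}' > rows.txt && python3 -m crank rows.txt
python3 - <<'E'
from h import *
togo([541.3,13.3,250],np.radians(81.3)); print(bot.get_obs()["moment"])
E
```

```text
time: 7.68
tool_pos: [541.6, 13.8, 246.5]
tcp_rot: [-3.141, 0.0, 1.416]
contact_force: [0.4, -0.2, -1.2]
grip_width: 55.6
finger_force: 30.0
time: 8.05
tool_pos: [541.8, 13.8, 245.6]
tcp_rot: [-3.141, 0.0, 1.416]
contact_force: [0.1, -0.4, -2.9]
grip_width: 55.9
finger_force: 30.0
dx -0.6 dy -0.5 dz -4.4 turn -0.003 now [541.8  13.8 245.6] [-3.141  0.     1.416] t 8.05 F [ 0.1 -0.4 -2.9] w 55.9
[-0.1037293  -0.08372895  0.00192889]
```

Lateral force is gone. Continuing down to contact.

To row units: 1 mm / 800 = 0.0013, 0.5 mm / 800 = 0.0006.

```bash

echo '{"aperture":[50, 50, 50], "x":[0, 0, 0], "y":[0, 0, 0], "z":[0.0006, 0.0013, 0.0013], "spin":[0, 0, 0]}' > rows.txt && python3 -m crank rows.txt
echo '{"aperture":[50, 50, 50], "x":[0, 0, 0], "y":[0, 0, 0], "z":[0.0006, 0.0013, 0.0013], "spin":[0, 0, 0]}' > rows.txt && python3 -m crank rows.txt
python3 - <<'E'
from h import *
togo([541.3,13.3,250],np.radians(81.3)); print(bot.get_obs()["moment"])
E
```

```text
time: 8.43
tool_pos: [541.9, 13.9, 244.7]
tcp_rot: [3.142, 0.0, 1.416]
contact_force: [-0.3, 0.6, -2.6]
grip_width: 55.8
finger_force: 30.0
time: 8.8
tool_pos: [541.8, 13.9, 244.5]
tcp_rot: [3.141, 0.0, 1.416]
contact_force: [-3.8, 0.2, 6.3]
grip_width: 55.9
finger_force: 30.0
dx -0.7 dy -0.4 dz -5.5 turn -0.003 now [541.8  13.9 244.5] [3.141 0.    1.416] t 8.8 F [-3.8  0.2  6.3] w 55.9
[-0.03407275  0.37497928 -0.02143784]
```

To row units: -0.4 mm / 800 = -0.0005.

```bash

echo '{"aperture":[50, 50, 80, 80, 80], "x":[0, 0, 0, 0, 0], "y":[-0.0005, -0.0005, -0.0005, -0.0005, -0.0005], "z":[-0.0005, -0.0005, -0.0005, -0.0005, -0.0005], "spin":[0, 0, 0, 0, 0]}' > rows.txt && python3 -m crank rows.txt
echo '{"aperture":[84, 84, 84, 84], "x":[0, 0, 0, 0], "y":[0, 0, 0, 0], "z":[-0.0375, -0.1, -0.1625, -0.1625], "spin":[0, 0, 0, 0]}' > rows.txt && python3 -m crank rows.txt
python3 - <<'E'
from h import *
togo([541.3,13.3,250],np.radians(81.3))
c=vision.capture("wrist"); cv2.imwrite("pics/w3.png",c["color"][:,:,::-1]); np.savez("w3.npz",**c)
s=vision.capture("side"); np.savez("s3.npz",**s)
C=np.array([540.3,13]);
import math
a=cv2.resize(s["color"][150:270,270:370],None,fx=4,fy=4,interpolation=cv2.INTER_CUBIC)
cv2.imwrite("pics/s3.png",a[:,:,::-1])
E
```

```text
time: 9.43
tool_pos: [541.5, 13.9, 243.9]
tcp_rot: [-3.141, 0.0, 1.416]
contact_force: [-0.3, -0.1, -0.8]
grip_width: 78.7
finger_force: 0.0
time: 9.93
tool_pos: [542.2, 13.9, 378.2]
tcp_rot: [3.133, -0.0, 1.416]
contact_force: [-0.3, 0.0, -0.2]
grip_width: 84.3
finger_force: 0.0
dx -0.7 dy -0.8 dz 128.2 turn -0.003 now [542.2  13.9 378.2] [ 3.133 -0.     1.416] t 9.925 F [-0.3  0.  -0.2] w 84.3
```

View pics/s3.png

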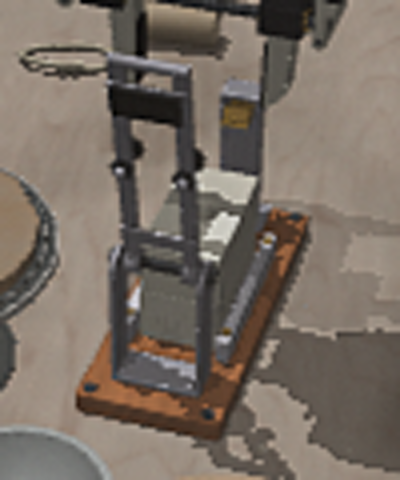

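View pics/w3.png

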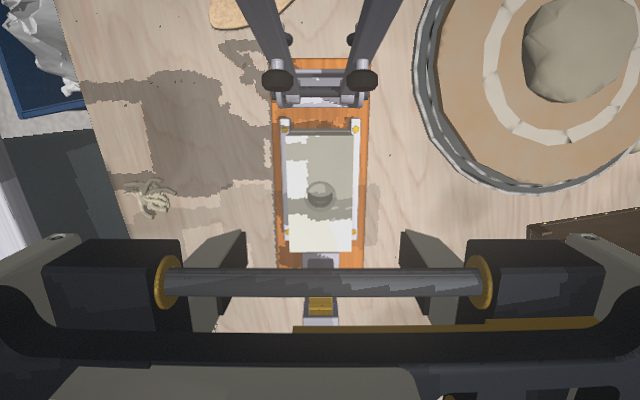

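The side crop shows the upper half flush in the frame. The arm leans back with its black press plate at crop (147,103), i.e. px (306.7,175.7). The wrist view shows the block seated with its pour hole at (320,194) and the catch at (320,305). The TCP bottomed at 244.5 against the 244.6 expected, so it is home. Next I go over the clamp to get behind it.

To row units: 174 mm / 800 = 0.2175, 120 mm / 800 = 0.15.

```bash

echo '{"aperture":[0, 0, 0, 0, 0], "x":[0, 0, 0.075, 0.15, 0.2175], "y":[-0.0013, -0.0013, -0.0013, -0.0013, -0.0013], "z":[-0.0625, -0.125, -0.125, -0.125, -0.125], "spin":[0, 0, 0, 0, 0]}' > rows.txt && python3 -m crank rows.txt
echo '{"aperture":[0, 0], "x":[0, 0], "y":[0, 0], "z":[0, 0], "spin":[0, 0]}' > rows.txt && python3 -m crank rows.txt
python3 - <<'E'
from h import *
s=dict(np.load("s3.npz")); o,d=ray(s,[(306.7,175.7)]); F=np.array([540.9,11.6,0]); a=np.radians(-8.75)
ex=np.array([np.cos(a),np.sin(a),0]); ey=np.array([-np.sin(a),np.cos(a),0])
k=((F-o)@ex)/(d[0]@ex); P=o+k*d[0]-F; print("plate y,z",P@ey,P[2])
T=bot.get_obs()["tool_pos"]; print("tool in frame",(T-F)@ex,(T-F)@ey,T[2]); togo(F+175*ey+[0,0,418],np.radians(81.3))
E
```

```text
time: 10.65
tool_pos: [567.6, 187.9, 472.0]
tcp_rot: [-3.138, 0.001, 1.416]
contact_force: [0.2, 0.3, 0.8]
grip_width: 38.4
finger_force: 0.0
time: 10.9
tool_pos: [567.5, 185.8, 472.4]
tcp_rot: [-3.139, 0.002, 1.416]
contact_force: [-0.3, -0.2, -0.1]
grip_width: 18.8
finger_force: 0.0
plate y,z 117.44989943293405 255.6480321216075
tool in frame -0.257412279489369 176.23421436480646 472.38014895287074
dx -1.2 dy 0.3 dz 54.4 turn -0.003 now [567.5 185.8 472.4] [-3.139e+00  2.000e-03  1.416e+00] t 10.9 F [-0.3 -0.2 -0.1] w 18.8
```

To row units: -55 mm / 800 = -0.0688, 49 mm / 800 = 0.0613.

```bash

echo '{"aperture":[0, 0, 0, 0, 0], "x":[0, 0, -0.025, -0.05, -0.0688], "y":[0, 0, 0, 0, 0], "z":[0.0375, 0.0613, 0.0613, 0.0613, 0.0613], "spin":[0, 0, 0, 0, 0]}' > rows.txt && python3 -m crank rows.txt
python3 - <<'E'
from h import *
F=np.array([540.9,11.6,0]); a=np.radians(-8.75);ex=np.array([np.cos(a),np.sin(a),0]); ey=np.array([-np.sin(a),np.cos(a),0])
o=bot.get_obs();T=o["tool_pos"]; print("tool in frame",(T-F)@ex,(T-F)@ey,T[2]-178,o["contact_force"])
E
```

```text
time: 11.52
tool_pos: [558.8, 129.6, 426.6]
tcp_rot: [3.139, -0.001, 1.414]
contact_force: [0.4, 2.1, 1.3]
grip_width: 0.6
finger_force: 0.9
tool in frame -0.28913551717433666 119.34215034200524 248.56942872613138 [0.41710575 2.14600415 1.32225565]
```

To row units: -79 mm / 800 = -0.0988, -64 mm / 800 = -0.08.

```bash
cat >> h.py <<'E'
def fr():
    F=np.array([540.9,11.6,0]); a=np.radians(-8.75);ex=np.array([np.cos(a),np.sin(a),0]); ey=np.array([-np.sin(a),np.cos(a),0])
    o=bot.get_obs();T=o["tool_pos"]; print("tool in frame",((T-F)@ex).round(1),((T-F)@ey).round(1),(T[2]-178).round(1),o["contact_force"].round(1))
E
echo '{"aperture":[0, 0, 0, 0, 0], "x":[-0.02, -0.04, -0.06, -0.08, -0.0988], "y":[0, 0, 0, 0, 0], "z":[0, 0, 0, 0, 0], "spin":[0, 0, 0, 0, 0]}' > rows.txt && python3 -m crank rows.txt
python3 -c 'from h import *; fr()'
echo '{"aperture":[0, 0, 0, 0, 0], "x":[-0.01, -0.0188, -0.0275, -0.0375, -0.045], "y":[0, 0, 0, 0, 0], "z":[0.005, 0.01, 0.0175, 0.025, 0.0325], "spin":[0, 0, 0, 0, 0]}' > rows.txt && python3 -m crank rows.txt
python3 - <<'E'
from h import *
fr()
E
```

```text
time: 12.15
tool_pos: [546.5, 52.6, 424.9]
tcp_rot: [-3.141, 0.0, 1.416]
contact_force: [0.7, 1.2, -0.0]
grip_width: 0.3
finger_force: 0.5
tool in frame -0.7 41.4 246.9 [ 0.7  1.2 -0. ]
time: 12.78
tool_pos: [541.0, 17.6, 398.6]
tcp_rot: [-3.141, 0.0, 1.416]
contact_force: [-0.8, 0.5, 0.7]
grip_width: 0.5
finger_force: 0.4
tool in frame -0.8 6.0 220.6 [-0.8  0.5  0.7]
```

To row units: 40 mm / 800 = 0.05, -37 mm / 800 = -0.0463.

```bash

echo '{"aperture":[0, 0, 0, 0, 0], "x":[-0.0125, -0.0263, -0.0363, -0.0463, -0.0463], "y":[0, 0, 0, 0, 0], "z":[0.01, 0.02, 0.035, 0.05, 0.05], "spin":[0, 0, 0, 0, 0]}' > rows.txt && python3 -m crank rows.txt
python3 -c 'from h import *; fr()'
echo '{"aperture":[0, 0, 0, 0], "x":[-0.005, -0.01, -0.015, -0.015], "y":[0, 0, 0, 0], "z":[0.0088, 0.0175, 0.0263, 0.0263], "spin":[0, 0, 0, 0]}' > rows.txt && python3 -m crank rows.txt
python3 - <<'E'
from h import *
fr()
s=vision.capture("side"); a=cv2.resize(s["color"][130:270,270:370],None,fx=4,fy=4,interpolation=cv2.INTER_CUBIC)
cv2.imwrite("pics/s4.png",a[:,:,::-1])
E
```

```text
time: 13.4
tool_pos: [535.1, -19.1, 357.8]
tcp_rot: [-3.139, 0.0, 1.415]
contact_force: [0.1, 0.3, 0.3]
grip_width: 0.2
finger_force: 0.0
tool in frame -1.1 -31.2 179.8 [0.1 0.3 0.3]
time: 13.9
tool_pos: [533.4, -30.6, 337.4]
tcp_rot: [-3.14, 0.0, 1.416]
contact_force: [0.7, 0.4, 1.1]
grip_width: 0.3
finger_force: 0.0
tool in frame -1.0 -42.9 159.4 [0.7 0.4 1.1]
```

View pics/s4.png

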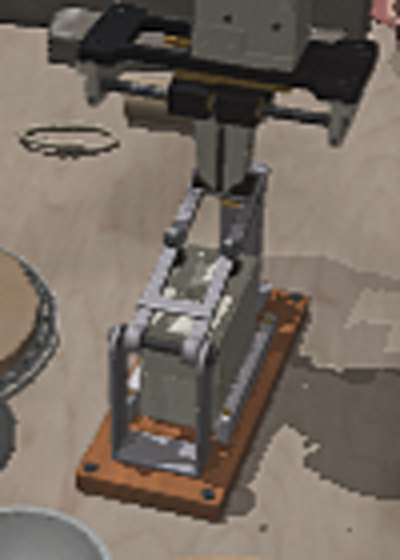

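The side crop shows the clamp arm lowered to about 0.25 rad, with the closed fingers on the press plate at (215,185) and the mould still flush. Continuing gently.

To row units: 15 mm / 800 = 0.0188, 12 mm / 800 = 0.015.

```bash

echo '{"aperture":[0, 0, 0, 0], "x":[-0.005, -0.01, -0.0125, -0.0125], "y":[0, 0, 0, 0], "z":[0.0075, 0.015, 0.0188, 0.0188], "spin":[0, 0, 0, 0]}' > rows.txt && python3 -m crank rows.txt
python3 -c 'from h import *; fr()'
echo '{"aperture":[0, 0, 0, 0], "x":[-0.0013, -0.0025, -0.0025, -0.0025], "y":[0, 0, 0, 0], "z":[0.0025, 0.005, 0.0075, 0.0075], "spin":[0, 0, 0, 0]}' > rows.txt && python3 -m crank rows.txt
python3 -c 'from h import *; fr()'
echo '{"aperture":[0, 0, 0], "x":[0, 0, 0], "y":[0, 0, 0], "z":[0.0013, 0.0025, 0.0025], "spin":[0, 0, 0]}' > rows.txt && python3 -m crank rows.txt
python3 -c 'from h import *; fr()'
```

```text
time: 14.45
tool_pos: [531.9, -40.5, 322.8]
tcp_rot: [-3.141, 0.0, 1.415]
contact_force: [-0.2, -0.2, -0.3]
grip_width: 0.5
finger_force: 0.0
tool in frame -0.9 -52.8 144.8 [-0.2 -0.2 -0.3]
time: 14.95
tool_pos: [531.7, -42.2, 316.9]
tcp_rot: [-3.141, 0.0, 1.416]
contact_force: [0.1, -0.1, 0.5]
grip_width: 0.5
finger_force: 0.0
tool in frame -1.0 -54.6 138.9 [ 0.1 -0.1  0.5]
time: 15.32
tool_pos: [531.7, -42.3, 315.5]
tcp_rot: [3.141, 0.0, 1.416]
contact_force: [-1.9, -1.0, 4.8]
grip_width: 0.5
finger_force: 2.1
tool in frame -0.9 -54.6 137.5 [-1.9 -1.   4.8]
```

Reached the bolt at the expected height. Pressing in small steps.

```bash

echo '{"aperture":[0, 0, 0], "x":[0, 0, 0], "y":[0, 0, 0], "z":[0.0006, 0.0013, 0.0013], "spin":[0, 0, 0]}' > rows.txt && python3 -m crank rows.txt
echo '{"aperture":[0, 0, 0], "x":[0, 0, 0], "y":[0, 0, 0], "z":[0.0006, 0.0013, 0.0013], "spin":[0, 0, 0]}' > rows.txt && python3 -m crank rows.txt
python3 -c 'from h import *; fr()'
```

```text
time: 15.7
tool_pos: [531.7, -42.4, 314.2]
tcp_rot: [3.141, 0.001, 1.416]
contact_force: [-1.4, -1.8, 4.9]
grip_width: 0.1
finger_force: 2.2
time: 16.08
tool_pos: [531.7, -42.5, 313.2]
tcp_rot: [3.141, 0.001, 1.416]
contact_force: [-1.6, -2.3, 4.8]
grip_width: 0.6
finger_force: 2.4
tool in frame -0.9 -54.9 135.2 [-1.6 -2.3  4.8]
```

To row units: 2 mm / 800 = 0.0025, 1 mm / 800 = 0.0013.

```bash

for i in 1 2 3; do echo '{"aperture":[0, 0, 0], "x":[0, 0, 0], "y":[0, 0, 0], "z":[0.0013, 0.0025, 0.0025], "spin":[0, 0, 0]}' > rows.txt && python3 -m crank rows.txt | grep -E 'tool_pos|contact'; done
```

```text
tool_pos: [531.7, -42.6, 311.3]
contact_force: [-1.9, -3.6, 5.2]
tool_pos: [531.8, -42.6, 309.3]
contact_force: [-2.2, -3.1, 4.6]
tool_pos: [531.8, -42.5, 307.2]
contact_force: [-0.8, -3.2, 3.8]
```

To row units: 1.5 mm / 800 = 0.0019, 0.7 mm / 800 = 0.0009.

```bash

for i in 1 2 3; do echo '{"aperture":[0, 0, 0], "x":[0, 0, 0], "y":[0, 0, 0], "z":[0.0009, 0.0019, 0.0019], "spin":[0, 0, 0]}' > rows.txt && python3 -m crank rows.txt | grep -E 'tool_pos|contact'; done
```

```text
tool_pos: [531.9, -42.2, 305.5]
contact_force: [0.0, -2.3, 4.7]
tool_pos: [531.7, -42.1, 303.9]
contact_force: [0.5, -1.5, 2.2]
tool_pos: [531.7, -42.2, 302.5]
contact_force: [1.9, -0.9, 2.6]
```

To row units: 1 mm / 800 = 0.0013, 0.5 mm / 800 = 0.0006.

```bash

for i in 1 2; do echo '{"aperture":[0, 0, 0], "x":[0, 0, 0], "y":[0, 0, 0], "z":[0.0006, 0.0013, 0.0013], "spin":[0, 0, 0]}' > rows.txt && python3 -m crank rows.txt | grep -E 'tool_pos|contact'; done
```

```text
tool_pos: [531.7, -42.2, 301.6]
contact_force: [1.2, -0.7, 3.6]
tool_pos: [531.7, -42.3, 300.8]
contact_force: [-0.4, -1.0, 5.8]
```

To row units: 0.8 mm / 800 = 0.001, 0.5 mm / 800 = 0.0006.

```bash

for i in 1 2; do echo '{"aperture":[0, 0, 0], "x":[0, 0, 0], "y":[0, 0, 0], "z":[0.0006, 0.001, 0.001], "spin":[0, 0, 0]}' > rows.txt && python3 -m crank rows.txt | grep -E 'tool_pos|contact'; done
```

```text
tool_pos: [531.7, -42.3, 300.2]
contact_force: [-1.1, -0.6, 6.7]
tool_pos: [531.6, -42.3, 299.5]
contact_force: [-1.1, -2.1, 6.5]
```

To row units: 0.8 mm / 800 = 0.001, 0.5 mm / 800 = 0.0006.

```bash

for i in 1 2; do echo '{"aperture":[0, 0, 0], "x":[0, 0, 0], "y":[0, 0, 0], "z":[0.0006, 0.001, 0.001], "spin":[0, 0, 0]}' > rows.txt && python3 -m crank rows.txt | grep -E 'tool_pos|contact'; done
```

```text
tool_pos: [531.7, -42.3, 298.7]
contact_force: [-1.3, -1.9, 7.9]
tool_pos: [531.6, -42.4, 298.3]
contact_force: [-3.0, -2.3, 11.7]
```

Careful with the scale: shifts go in shares of 800 mm and turns go in shares of pi/2 rad. That gives: -160 mm / 800 = -0.2, -110 mm / 800 = -0.1375.

```bash

echo '{"aperture":[0, 0, 0, 0, 0], "x":[0, 0, 0, 0, 0], "y":[0, 0, 0, 0, 0], "z":[-0.0025, -0.0125, -0.0625, -0.1375, -0.2], "spin":[0, 0, 0, 0, 0]}' > rows.txt && python3 -m crank rows.txt
echo '{"aperture":[0, 0, 0], "x":[-0.075, -0.15, -0.15], "y":[0, 0, 0], "z":[0, 0, 0], "spin":[0, 0, 0]}' > rows.txt && python3 -m crank rows.txt
python3 - <<'E'
from h import *
fr()
s=vision.capture("side"); t=vision.capture("wrist")
a=cv2.resize(s["color"][150:270,270:370],None,fx=4,fy=4,interpolation=cv2.INTER_CUBIC)
b=t["color"][0:240,160:480]; b=cv2.resize(b,(400,300))
b=np.vstack([b,np.zeros((180,400,3),np.uint8)])
cv2.imwrite("pics/f.png",np.hstack([a,b])[:,:,::-1])
E
```

```text
time: 21.2
tool_pos: [531.3, -41.9, 459.2]
tcp_rot: [-3.141, -0.0, 1.416]
contact_force: [0.6, -0.3, -0.2]
grip_width: 0.6
finger_force: 0.0
time: 21.58
tool_pos: [512.3, -163.9, 456.8]
tcp_rot: [-3.14, 0.0, 1.411]
contact_force: [-0.6, 1.1, -0.7]
grip_width: 0.7
finger_force: 0.0
tool in frame -1.6 -177.8 278.8 [-0.6  1.1 -0.7]
```

View pics/f.png

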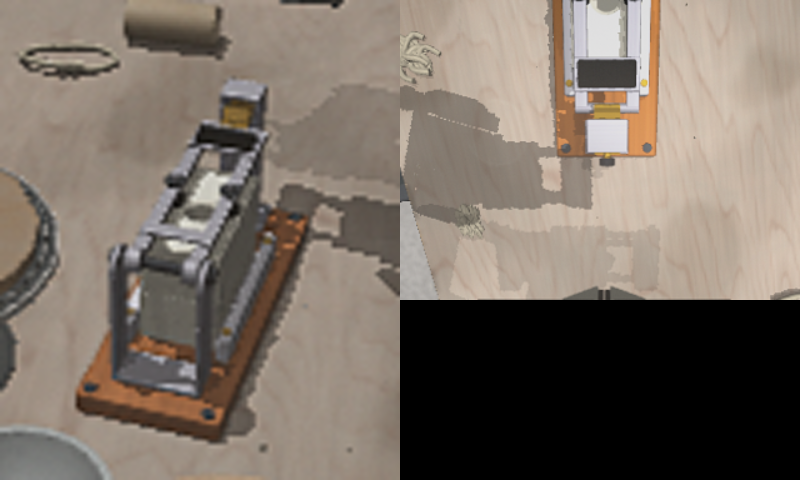

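The side crop shows the arm lying level over the mould, with the plate at about (226,136). In the wrist crop the nose bar reaches the brass bolt at (607,110). I'll check the plate height numerically by triangulation.

```bash
python3 - <<'E'
from h import *
from scipy.optimize import least_squares
F=np.array([540.9,11.6,0]); a=np.radians(-8.75);ex=np.array([np.cos(a),np.sin(a),0]); ey=np.array([-np.sin(a),np.cos(a),0])
def cen(c,g):
    x0,x1,y0,y1=g; v=c["color"][y0:y1,x0:x1].max(2)<70; n,l,st,ce=cv2.connectedComponentsWithStats(v.astype(np.uint8)); i=1+np.argmax(st[1:,4]); print(st[i]); return ce[i]+[x0,y0]
s=vision.capture("side");w=vision.capture("wrist");t=vision.capture("top")
us=cen(s,(316,338,176,192)); uw=cen(w,(295,355,40,78)); 
print(us,uw)
X=least_squares(lambda X:np.r_[proj(s,X)[0]-us,proj(w,X)[0]-uw],[531,-46,125]).x
P=X-F; print("plate frame",P@ex,P@ey,P[2])
for c,u,n in((s,us,"s"),(w,uw,"w")):
    o,d=ray(c,[u]); k=((F-o)@ex)/(d[0]@ex); Q=o+k*d[0]-F; print(n,Q@ey,Q[2])
    for th in(0,.04,.1):
        Q=F+ey*(88-146*np.cos(th)+11*np.sin(th))+[0,0,112+146*np.sin(th)+11*np.cos(th)]; print(th,proj(c,Q)-u)
E
```

```text
[ 2  5 16 11 76]
[  8  11  46  21 858]
[325.92105263 184.56578947] [325.53729604  60.17599068]
plate frame 0.7673715773901784 -57.46935729874664 120.89198150063845
s -56.10695603200269 121.87144006989831
0 [[ 0.19250376 -0.67082203]]
0.04 [[ 0.19007881 -2.2653993 ]]
0.1 [[ 0.14355271 -4.58394948]]
w -71.1525389362609 225.67677559313182
0 [[-0.84927499  0.30263853]]
0.04 [[-0.81714113 -1.22670136]]
0.1 [[-0.76709556 -4.15369072]]
```

```bash
python3 -c 'from plant import bot; print(bot.close_job())'
```

```text
the job is handed in; nothing more can be done
None
```

The upper half is fully home on the lower half, and the clamp arm was then swung over and pressed down to the catch. After the gripper withdrew, the arm measured level at 0 rad; I took it as latched from that and from the force falling off then rising to a firm stop (about 12 N). The bowl and tools were not touched, and the job was handed in at about 22 s.

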